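# Line up a D-shaft and hold its sprung collar home for the set screw

## Robot

A 6-joint arm with a two-finger parallel gripper is mounted at the origin on a cart in front of the work surface, level with it; the furniture and walls round the work are solid. World frame = base frame: x ahead of the robot, y to its left, z up, the work surface at z = 0. Lengths are in mm, angles in rad, forces in N, time in s.
With the tool pointing down it reaches from about 375 to 975 mm from the base axis. Payload 3.8 kg.
Tool frame: the origin (TCP) lies midway between the tips of the shut fingers; the grasp point (between the pads) lies 19 mm behind it; z points along the fingers, y is the direction in which the jaws open and shut (so a half turn about z gives the same grasp; the last joint's range is limited). The gripper opens to 88 mm and grips with 3 to 60 N. Pads are 18 mm wide; open, the fingers measure 123 mm over their backs; the gripper's body (75 mm by 187 mm) begins 45 mm behind the grasp point.
Start: joints at [1.256, 0.264, 1.604, -0, 1.274, -0.037], TCP at [185.11, 649.117, 238.706] pointing down, gripper open.
Joint ranges: [-2.63, 2.63], [-0.94, 2.18], [0.31, 2.57], [-1.31, 4.45], [0, 2.66], [-2.55, 2.55]. Speed limits (rad/s): [2.57, 2.57, 3.14, 3.14, 3.14, 3.14].

## Interface

Orientations are given as [roll, pitch, yaw] about the fixed x, y, z axes, in that order (R = Rz(yaw) Ry(pitch) Rx(roll)).
In Python, from bench import state, capture, camera_params, hand_in, recognise, regions_of, pinpoint gives the robot as it stands.
- The arm moves only by the tool drive_tool, never from a script. Its argument "steps" is a list of rows, each an object of numbers: "dx", "dy", "dz": the shift along the world's x, y, z in units of 40 mm (1.0 is 40 mm); "spin": the turn about the world's z in degrees; "jaw": the opening, from 0 (shut) to 1 (fully open). In form: [{"dx": .., "dy": .., "dz": .., "spin": .., "jaw": ..}, ...]. A call has 1 to 10 rows; each row shifts and turns the commanded pose from where the row before left it; what a row does not reach is not made up. A row lasts 1/12 s, in which the tool goes at most 41.7 mm and 7.16 degrees, less where a joint would pass 70% of its speed; a pose out of reach is approached as far as the arm can. A call is refused whole if a number of a shift passes 1 or a number of a turn 7.16, either way. A call with a gripper value outside its range is refused whole. The fingers move at their own pace and stop on an object; "newtons" is the grip in N (left out, the last holds). Time passes only in rows, so rows that do not move let the fingers close. It gives the time, the measured TCP pose, the force and the opening at its end, in the units of the state.
- state(): the state, without advancing time (a new reading comes with each control period).
- capture(name): name is "scene" or "top"; returns the picture (384x512x3 uint8, red, green, blue); there is no depth.
- camera_params(name): a dict with "fx", "fy", "cx", "cy" (pixels), "dist_coeffs" ([k1, k2, p1, p2, k3] as OpenCV has them; the pictures are not rectified), "R" (3x3) and "t" (3): a world point X has camera coordinates R X + t. Camera axes: x right, y down, z forward; pixel columns grow to the right and rows downward; lengths in mm; the calibration is good to about 2 mm. A picture is of the moment at which its call begins. camera_params takes no time and is no camera call.
- hand_in(): hands the job in, once; it reports no verdict.
Trained networks look in the newest picture that a camera, given by its name, has taken for a name from the list of things; names that differ only in an ending like _2 or _b are one class to them, and where a whole thing is asked for, a point or a joint stands for the part that bears it (a point fixed in the world has none). Each returns a list of dicts, best first, with "confidence" (0 to 1); they miss things now and then, are a little off and sometimes report something else, mostly with a low value. They report only what shows in the picture. A call takes as long as a camera call. They do not tell look-alikes from the thing itself.
- recognise(camera, target): "position" ([x, y, z] in mm, in world coordinates, good to about 4 mm: the middle of the surface that is visible of it).
- regions_of(camera, target): "pixels" (384x512 bool, what is visible of it).
- pinpoint(camera, target): "position" ([x, y, z] in mm, in world coordinates, good to about 4 mm: a listed point, or the origin of a listed thing).
The state is a dict: "clock": time; "joints": joint angles; "qd": joint speeds; "effort": joint torques, N m; "eef_pos": TCP position; "orientation": TCP orientation; "ft_force": force on the tool from outside, world axes, zero at the start; "torque": the same for the moment, N m; "width": finger opening in mm.
Only numpy, scipy, OpenCV 4.12 (cv2) and the standard library are available. Lean on these libraries where they do the work, as an engineer would, in place of code of your own. Each camera call takes 0.05 s, during which the arm holds its last target.

## Task

First turn the upright D-shaft in the bearing stand until its flat faces the red mark on the stand. Then pick up the aluminium shaft collar, slip it over the shaft with its set screw on the flat (so facing the red mark too) and press it fully down against the spring washer. Finish while still gripping the collar and holding it down there, ready for a colleague to tighten the screw, and leave the other things on the bench where they are.

Things in the scene. Friction and masses are not known exactly. Their poses are not given: they have to be found in the camera images.
- stand: Grey bearing stand, fixed to the bench: base plate 84 x 84 x 12 mm, round column of 38 mm diameter up to z 42 mm. Origin on the bench on the shaft's axis, which is upright (z). Its -x direction points from the axis to the red mark (a red line on the plate and up the column). It may stand turned by up to about 0.4 rad.
- shaft (a joint): Angle (rad) of the upright steel D-shaft in the stand, positive anticlockwise from above; 0: the flat faces the red mark (-x of the stand). Starts between +0.7 and +1.4; turns easily and stays where it is left (friction 0.02 N m). Fingers pinched about square on the flat pull it square.
- shaft_top (a point): Centre of the shaft's top end, on its axis, 107 mm above the bench; its -x points to the flat. Shaft: 20 mm diameter, one flat 5 mm from the axis, 17 mm wide, mostly painted blue; so 15 mm over flat and back, 20 mm over the round. It is bare from the washer (62 mm above the bench) to the top, flat all the way; the top 6 mm taper.
- washer (a joint): Travel (m) of the brass spring washer (35 mm diameter) round the shaft, 0 at the top (its upper face 62 mm above the bench), 0.008 fully down (54 mm). The spring pushes up with 3.6 N at the top and 8.4 N fully down, so it lifts the collar again unless it is held.
- collar: Loose aluminium shaft collar, 44 mm diameter, 28 mm high, about 0.12 kg, bore upright. Two spanner flats 40 mm apart on its +y and -y sides to grip. D-bore right through: 22.4 mm diameter, flat 6.2 mm from the axis on its -x side. Set screw in the middle of the -x side, a red stroke above it on the top face. Origin: centre of its underside, z up.
- set_screw (a point): Head of the collar's set screw: on the collar's -x side, 22 mm from its axis, 14 mm above its underside.
- oil_bottle: Bystander: small oil bottle with red spout, 39 mm diameter, 135 mm high, origin centre of its underside.
- hex_key: Bystander: black hex key, 24 x 72 x 6 mm, lying flat, origin centre of its underside.
- bit_box: Bystander: small yellow bit box, 48 x 64 x 28 mm, origin centre of its underside.
Mind the look-alikes: they are no part of the job. Leave any green look-alike of the collar alone.

How it is judged (in metres and radians):
On the way:
1. the shaft is turned until its flat faces the red mark (within 0.2 rad), the collar not yet on it (value of joint shaft between -0.2 and 0.2 rad and horizontal distance between collar and stand above 0.05 m), for 0.3 s.
At the end, for the whole second after the job is handed in: Collar on the shaft (axes within 4 mm, tilt < 0.1 rad), underside below 58 mm, washer down more than 5 of 8 mm; set screw within 6 mm sideways of the red mark's direction, shaft flat within 0.25 rad of it; fingers still on the collar with over 2 N, collar still (under 0.02 m/s) (value of joint shaft between -0.25 and 0.25 rad and horizontal distance between collar and stand below 0.004 m and z of collar in the frame of stand below 0.058 m and angle between collar's own z axis and vertical below 0.1 rad and y of set_screw in the frame of stand between -0.006 and 0.006 m and x of set_screw in the frame of stand below -0.015 m and value of joint washer above 0.005 m and contact force between the fingers and collar above 2 N and linear speed of collar below 0.02 m/s); the arm keeps its last pose, push and grip.
It fails at once if the oil bottle, the hex key or the bit box is moved by more than 30 mm (distance of any of oil_bottle, hex_key, bit_box from where it was at the start of the episode above 0.03 m).
It also fails if it takes over 58 s, if anything falls off the work surface, if the arm or the gripper's body presses on something with over 40 N, if the wrist force passes 120 N, or if a joint passes its speed limit or range.

## Working session

There is one attempt and no reset: what is moved stays moved. The work goes in short steps, Python scripts to look and compute and a tool call to move; the robot and the scene stay as the last step left them, time stands still between calls to the robot, and variables do not carry over. Pictures are saved under pics/ and viewed, and the job is handed in when it is done.

Besides the shell and the picture viewer there is one more tool, called by a JSON object that holds its "op" and its "data". drive_tool: Moves the arm, as the interface text tells. Its arguments: {"type":"object","properties":{"steps":{"type":"array","items":{"type":"object","properties":{"dx":{"type":"number"},"dy":{"type":"number"},"dz":{"type":"number"},"spin":{"type":"number"},"jaw":{"type":"number"}}}},"newtons":{"type":"number"}},"required":["steps"]}

```bash
ls; mkdir -p pics
cat > h.py <<'E'
import numpy as np, cv2
from bench import *
def save(name,fn,crop=None,scale=1):
    im=capture(name); 
    a=im[...,::-1]
    if crop: a=a[crop[1]:crop[3],crop[0]:crop[2]]
    if scale!=1: a=cv2.resize(a,None,fx=scale,fy=scale,interpolation=cv2.INTER_CUBIC)
    cv2.imwrite('pics/'+fn,a); return im
def cam(n):
    p=camera_params(n); K=np.array([[p['fx'],0,p['cx']],[0,p['fy'],p['cy']],[0,0,1]]); return K,np.array(p['dist_coeffs'],float),np.array(p['R']),np.array(p['t'],float)
def proj(n,X):
    K,d,R,t=cam(n); r,_=cv2.projectPoints(np.array(X,float).reshape(-1,3),cv2.Rodrigues(R)[0],t,K,d); return r.reshape(-1,2)
def ray(n,uv):
    K,d,R,t=cam(n); q=cv2.undistortPoints(np.array(uv,float).reshape(-1,1,2),K,d).reshape(-1,2)
    v=np.c_[q,np.ones(len(q))]@R; return -R.T@t, v
def onz(n,uv,z):
    c,v=ray(n,uv); return c+v*((z-c[2])/v[:,2])[:,None]
E
python3 - <<'E'
from h import *
print(state())
a=save('scene','s0.png'); b=save('top','t0.png')
for n in('scene','top'):
    K,d,R,t=cam(n); print(n,K[0,0],-R.T@t,R[2])
E
```

```text
pics
{'clock': 0.0, 'joints': array([ 1.25610434e+00,  2.64740648e-01,  1.60533749e+00, -4.16163620e-05,
        1.27368939e+00, -3.68986345e-02]), 'qd': array([ 1.97183100e-03,  1.52360048e-03, -2.05306781e-05,  2.99565718e-03,
       -1.06624278e-03, -1.67438386e-03]), 'effort': array([ 8.16440806e-04, -5.02107060e+01, -3.56876814e+01,  7.28318025e-02,
        2.93402444e-02, -1.81714177e-04]), 'eef_pos': array([184.90756393, 648.45956976, 237.41613861]), 'orientation': array([-3.13941779e+00, -4.04923864e-05,  2.86381149e+00]), 'ft_force': array([-0.56269031, -0.97501514,  0.84623418]), 'torque': array([ 0.0225914 , -0.0735158 , -0.06399937]), 'width': 87.99674446742902}
scene 491.1280068000755 [128.15533752 629.08035522 484.74357091] [ 0.5048192  -0.74952876 -0.42821048]
top 472.3148132202504 [556.17314551 -33.39356752 955.5912906 ] [ 0.05435565 -0.02092445 -0.99830237]
```

View pics/s0.png

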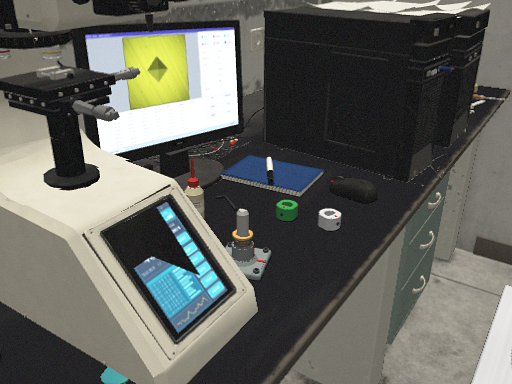

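View pics/t0.png

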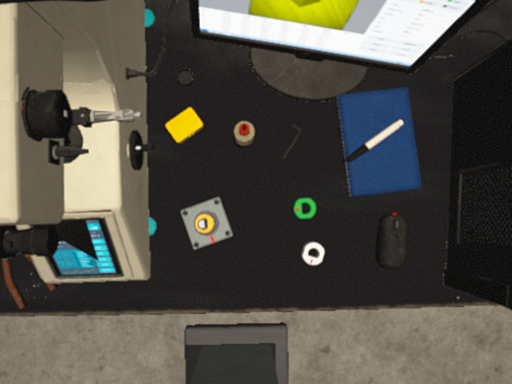

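Run:
```python
from h import *
a=capture('top')
c=a[170:290,160:350,::-1]; cv2.imwrite('pics/t0c.png',cv2.resize(c,None,fx=4,fy=4,interpolation=cv2.INTER_CUBIC))
for t in ['collar','stand','set_screw','shaft_top','oil_bottle','hex_key','bit_box']:
    for r in pinpoint('top',t): print(t,np.round(r['position']),round(r['confidence'],2), proj('top',r['position']).round())
a=capture('scene')
c=a[170:290,180:370,::-1]; cv2.imwrite('pics/s0c.png',cv2.resize(c,None,fx=4,fy=4,interpolation=cv2.INTER_CUBIC))
for t in ['collar','stand','set_screw','shaft_top']:
    for r in pinpoint('scene',t): print(t,np.round(r['position']),round(r['confidence'],2),proj('scene',r['position']).round())
print(proj('top',[[185,649,238],[0,0,0],[500,0,0],[500,100,0]]))
```

```text
collar [ 479. -168.   -0.] 0.81 [[311. 251.]]
collar [ 568. -158.   -2.] 0.52 [[305. 207.]]
stand [541.  38.  -1.] 0.75 [[209. 222.]]
set_screw [ 456. -165.   15.] 0.67 [[311. 263.]]
set_screw [ 564. -130.   16.] 0.67 [[293. 209.]]
shaft_top [542.  43. 104.] 0.51 [[202. 222.]]
oil_bottle [715. -37.  -0.] 0.66 [[244. 136.]]
hex_key [ 703. -126.    3.] 0.69 [[288. 141.]]
bit_box [735.  78.  -0.] 0.84 [[188. 127.]]
collar [ 566. -155.    2.] 0.97 [[287. 215.]]
stand [542.  43.   3.] 0.96 [[242. 263.]]
set_screw [ 457. -159.   16.] 0.86 [[337. 223.]]
set_screw [ 567. -132.   13.] 0.62 [[281. 215.]]
shaft_top [541.  43. 107.] 0.73 [[242. 210.]]
[[-192.63551528  461.13830896]
 [ 232.44479193  492.88195794]
 [ 227.91096343  242.18062535]
 [ 178.17673732  243.13199339]]
```

View pics/t0c.png

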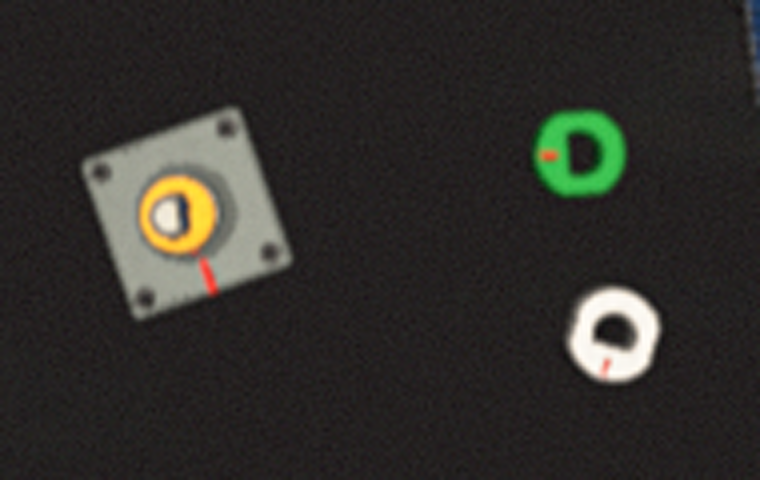

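View pics/s0c.png

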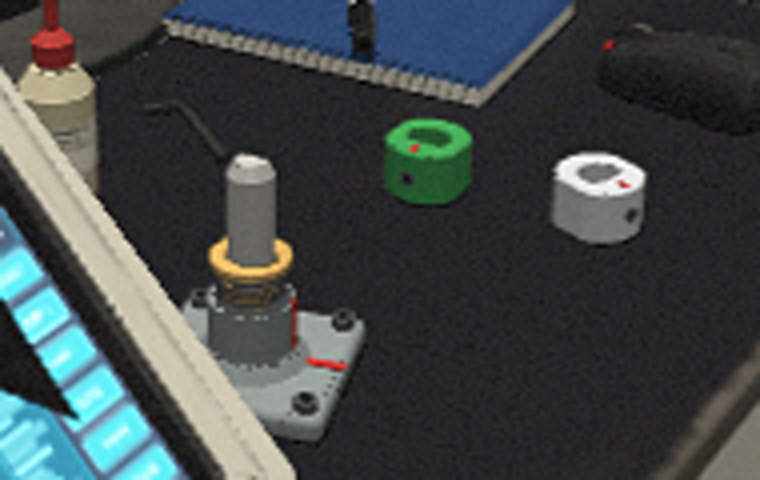

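```bash
cat >> h.py <<'E'
def tri(ua,ub,a='scene',b='top'):
    c1,v1=ray(a,[ua]);c2,v2=ray(b,[ub]);v1=v1[0]/np.linalg.norm(v1);v2=v2[0]/np.linalg.norm(v2)
    A=np.c_[v1,-v2];s=np.linalg.lstsq(A,c2-c1,rcond=None)[0];p=c1+s[0]*v1;q=c2+s[1]*v2
    return (p+q)/2,np.linalg.norm(p-q)
E
python3 - <<'E'
from h import *
for s,t in [((232,305),(118,270)),((167,195),(105,215)),((180,342),(55,278)),((256,303),(135,280)),((163,172),(125,210))]:
    p,e=tri(s,t);print(s,t,p.round(),round(e,1))
for z in (0,100,200,300): print(onz('top',[(148,280),(148,130),(0,240),(90,115)],z).round())
c=cv2.resize(capture('top')[180:310,0:180,::-1],None,fx=4,fy=4);cv2.imwrite('pics/tm.png',c)
E
```

```text
(232, 305) (118, 270) [451. 203.  59.] 9.6
(167, 195) (105, 215) [560. 192. 190.] 2.7
(180, 342) (55, 278) [442. 314.  82.] 6.3
(256, 303) (135, 280) [431. 173.  51.] 8.6
(163, 172) (125, 210) [576. 164. 208.] 26.8
[[427. 161.   0.]
 [730. 159.   0.]
 [512. 461.   0.]
 [764. 278.   0.]]
[[441. 141. 100.]
 [712. 139. 100.]
 [517. 409. 100.]
 [742. 245. 100.]]
[[454. 121. 200.]
 [694. 119. 200.]
 [521. 358. 200.]
 [720. 213. 200.]]
[[468. 100. 300.]
 [676.  99. 300.]
 [526. 306. 300.]
 [699. 180. 300.]]
```

View pics/tm.png

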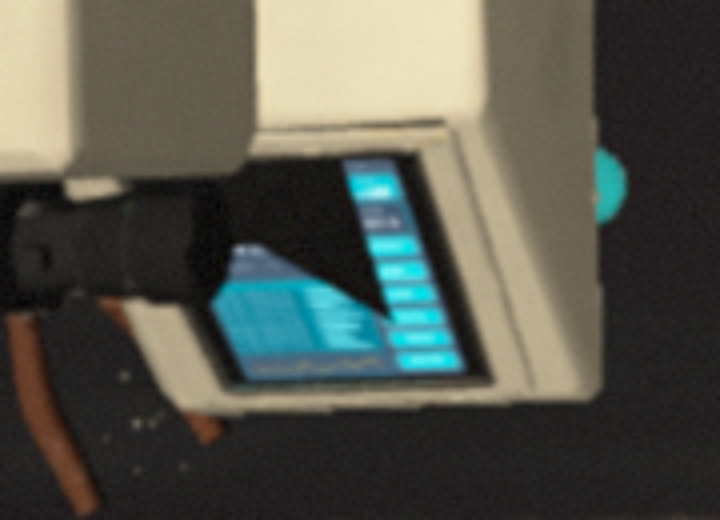

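```bash
cat > m.py <<'E'
from h import *
def big(im,box,fn,s):
    cv2.imwrite('pics/'+fn,cv2.resize(im[box[1]:box[3],box[0]:box[2],::-1],None,fx=s,fy=s,interpolation=cv2.INTER_CUBIC))
E
python3 - <<'E'
from m import *
ims=[capture('top').astype(float) for _ in range(3)]; im=np.mean(ims,0).astype(np.uint8)
big(im,(175,190,240,255),'ts.png',9); big(im,(295,235,330,275),'tc.png',14)
sc=np.mean([capture('scene').astype(float) for _ in range(3)],0).astype(np.uint8)
big(sc,(215,200,280,280),'ss.png',7); big(sc,(310,200,350,240),'sc.png',14)
np.save('top.npy',im);np.save('scene.npy',sc)
for n,i,l in (('top',im,(175,190,240,255)),('scene',sc,(215,200,280,290))):
    hsv=cv2.cvtColor(i,cv2.COLOR_RGB2HSV); m=np.zeros(hsv.shape[:2],bool); m[l[1]:l[3],l[0]:l[2]]=1
    H,S,V=[hsv[...,k].astype(int) for k in range(3)]
    y=m&(H>12)&(H<32)&(S>110)&(V>90); r=m&((H<9)|(H>172))&(S>110)&(V>70)
    for nm,q in (('washer',y),('red',r)):
        ys,xs=np.nonzero(q); print(n,nm,len(xs),xs.min(),xs.max(),ys.min(),ys.max(),xs.mean(),ys.mean())
        if nm=='washer' and len(xs)>5:
            h=cv2.convexHull(np.c_[xs,ys].astype(np.float32)); print(cv2.fitEllipse(h))
E
```

```text
top washer 217 195 213 214 233 204.57142857142858 223.1336405529954
((203.91282653808594, 223.3237762451172), (18.95560073852539, 19.55558967590332), 174.24537658691406)
top red 25 208 214 232 243 211.6 238.72
scene washer 117 232 252 229 241 241.82905982905982 235.63247863247864
((241.68421936035156, 234.315185546875), (13.42874813079834, 21.57610511779785), 81.22466278076172)
scene red 31 253 266 245 262 258.0 256.6774193548387
```

View pics/ts.png

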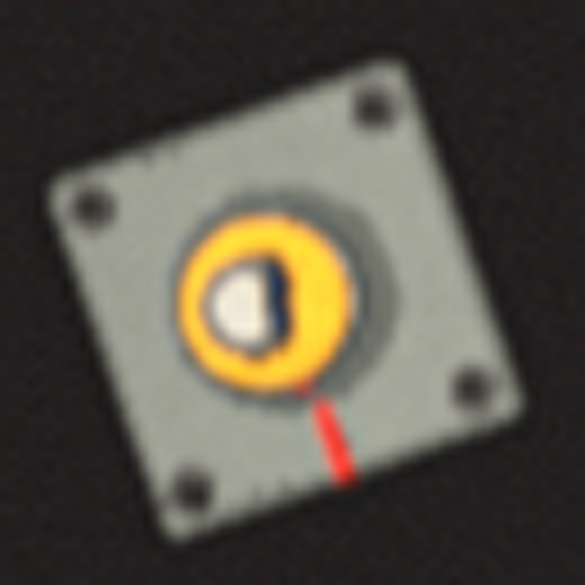

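View pics/tc.png

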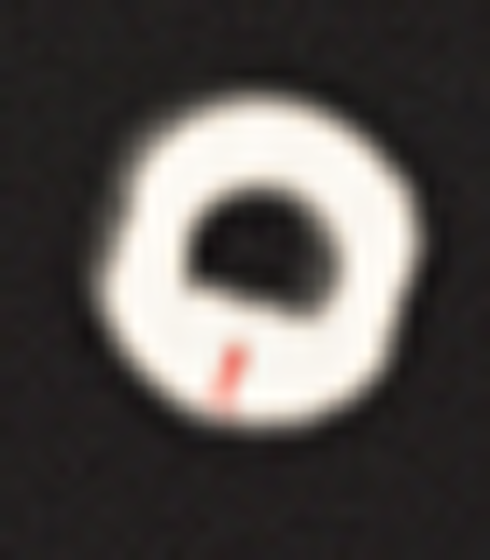

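View pics/ss.png

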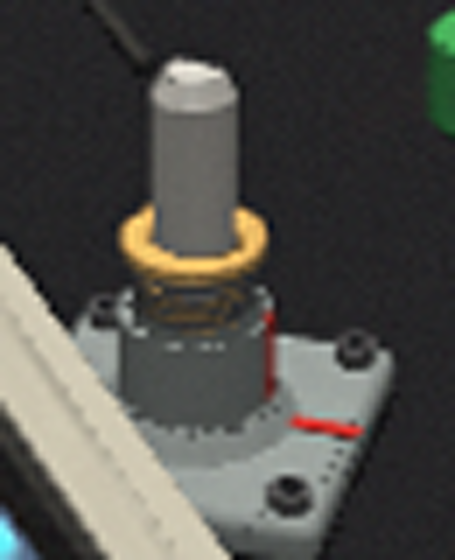

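View pics/sc.png

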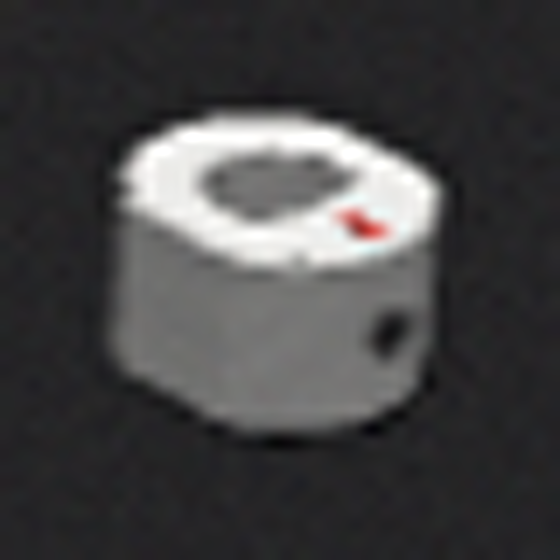

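Run:
```python
from m import *
im=np.load('top.npy');sc=np.load('scene.npy')
f=lambda pts,o,s:(np.array(pts,float)+0.5)/s-0.5+np.array(o)
c=onz('top',f([(47,185),(405,56),(527,410),(168,546)],(175,190),9),12)
print('plate',c.round(1),c.mean(0).round(1)); 
for a,b in((0,1),(1,2),(2,3),(3,0)):
    d=c[b]-c[a];print(np.degrees(np.arctan2(d[1],d[0])).round(1),np.linalg.norm(d).round(1))
r=onz('top',f([(320,403),(346,483)],(175,190),9),12);print('red',r.round(1))
print('bolts',onz('top',f([(93,206),(376,106),(474,389),(191,491)],(175,190),9),14).mean(0).round(1))
print('washer',onz('top',[(203.9,223.3)],62).round(1),onz('scene',[(241.7,234.3)],62).round(1),tri((241.7,234.3),(203.9,223.3)))
e=onz('top',f([(268,258),(268,345),(288,258),(290,345)],(175,190),9),105);print('flat edge',e.round(1))
# collar
g=cv2.cvtColor(im,cv2.COLOR_RGB2GRAY);m=np.zeros_like(g);m[238:270,298:330]=(g[238:270,298:330]>130)
cs=cv2.findContours(m,0,1)[0];k=max(cs,key=cv2.contourArea);el=cv2.fitEllipse(k);mm=cv2.moments(k);print(el,mm['m10']/mm['m00'],mm['m01']/mm['m00'])
print('collar top',onz('top',[el[0]],28).round(1))
e=f([(270,190)],(310,200),14);print('scene collar',onz('scene',e,28).round(1),tri(e[0],el[0]))
q=onz('top',f([(236,347),(224,400),(195,285),(315,315)],(295,235),14),28);print('stroke, borflat',q.round(1))
d=q[1]-q[0];print(np.degrees(np.arctan2(d[1],d[0])));d=q[3]-q[2];print(np.degrees(np.arctan2(d[1],d[0])))
```

```text
plate [[566.2  94.4  12. ]
 [593.3  14.7  12. ]
 [514.5 -11.   12. ]
 [486.1  68.7  12. ]] [540.   41.7  12. ]
-71.2 84.1
-161.9 82.9
109.6 84.6
17.8 84.1
red [[516.9  34.7  12. ]
 [499.2  29.2  12. ]]
bolts [540.3  42.3  14. ]
washer [[540.   42.5  62. ]] [[540.8  44.4  62. ]] (array([540.6767862 ,  43.02081219,  61.33879923]), np.float64(1.733612838350586))
flat edge [[549.8  37.9 105. ]
 [532.5  38.2 105. ]
 [549.8  33.9 105. ]
 [532.4  33.8 105. ]]
((313.0615234375, 253.22384643554688), (21.23859405517578, 22.608844757080078), 15.19029426574707) 313.0556297285269 253.23587004895415
collar top [[ 476.6 -167.4   28. ]]
scene collar [[ 479.5 -167.5   28. ]] (array([ 477.78833341, -166.61937865,   29.01519484]), np.float64(2.4080127069943873))
stroke, borflat [[ 464.8 -163.8   28. ]
 [ 457.5 -161.9   28. ]
 [ 473.6 -158.2   28. ]
 [ 469.  -175.    28. ]]
165.76660003265832
-105.21470525595163
```

{"op": "drive_tool", "data": {"steps": [{"dy": -0.8, "dz": 0.6}, {"dy": -0.8, "dz": 0.6}, {"dy": -0.8, "dz": 0.6}, {"dy": -0.9}, {"dy": -0.9}, {"dy": -0.9}, {"dy": -0.9}, {"dy": -0.9}, {}, {}], "newtons": 30}}

```text
validation failed for argument at $.st...
```

{"op": "drive_tool", "data": {"steps": [{"dx": 0, "dy": -0.8, "dz": 0.6, "spin": 0, "jaw": 1}, {"dx": 0, "dy": -0.8, "dz": 0.6, "spin": 0, "jaw": 1}, {"dx": 0, "dy": -0.8, "dz": 0.6, "spin": 0, "jaw": 1}, {"dx": 0, "dy": -0.9, "dz": 0, "spin": 0, "jaw": 1}, {"dx": 0, "dy": -0.9, "dz": 0, "spin": 0, "jaw": 1}, {"dx": 0, "dy": -0.9, "dz": 0, "spin": 0, "jaw": 1}, {"dx": 0, "dy": -0.9, "dz": 0, "spin": 0, "jaw": 1}, {"dx": 0, "dy": -0.9, "dz": 0, "spin": 0, "jaw": 1}], "newtons": 30}}

```text
clock: 1.77
eef_pos: [184.8, 371.5, 310.7]
orientation: [3.141, 0.0, 2.864]
ft_force: [0.2, -0.7, -0.2]
width: 88.1
```

{"op": "drive_tool", "data": {"steps": [{"dx": 0.6, "dy": -0.6, "spin": 0}, {"dx": 0.6, "dy": -0.6, "spin": 0}, {"dx": 0.6, "dy": -0.6, "spin": 0}, {"dx": 0.6, "dy": -0.6, "spin": 0}, {"dx": 0.6, "dy": -0.6, "spin": 0}, {"dx": 0.45, "dy": -0.75, "spin": 0}, {"dx": 0.45, "dy": -0.75, "spin": 0}, {"dx": 0.45, "dy": -0.75, "spin": 0}, {"dx": 0.45, "dy": -0.75, "spin": 0}, {"dx": 0.0, "dy": 0, "spin": 0}]}}

```text
validation failed for argument at $.st...
```

{"op": "drive_tool", "data": {"steps": [{"dx": 0.6, "dy": -0.6, "dz": 0, "spin": 0, "jaw": 1}, {"dx": 0.6, "dy": -0.6, "dz": 0, "spin": 0, "jaw": 1}, {"dx": 0.6, "dy": -0.6, "dz": 0, "spin": 0, "jaw": 1}, {"dx": 0.6, "dy": -0.6, "dz": 0, "spin": 0, "jaw": 1}, {"dx": 0.6, "dy": -0.6, "dz": 0, "spin": 0, "jaw": 1}, {"dx": 0.45, "dy": -0.75, "dz": 0, "spin": 0, "jaw": 1}, {"dx": 0.45, "dy": -0.75, "dz": 0, "spin": 0, "jaw": 1}, {"dx": 0.45, "dy": -0.75, "dz": 0, "spin": 0, "jaw": 1}, {"dx": 0.45, "dy": -0.75, "dz": 0, "spin": 0, "jaw": 1}]}}

```text
clock: 2.52
eef_pos: [377.7, 131.5, 311.1]
orientation: [3.141, 0.001, 2.864]
ft_force: [-0.0, 1.1, 0.9]
width: 88.5
```

{"op": "drive_tool", "data": {"steps": [{"dx": 0.3, "dy": -0.72, "dz": 0, "spin": 2, "jaw": 1}, {"dx": 0.3, "dy": -0.72, "dz": 0, "spin": 2, "jaw": 1}, {"dx": 0.6, "dy": -0.18, "dz": 0, "spin": 2, "jaw": 1}, {"dx": 0.7, "dy": -0.18, "dz": 0, "spin": 2, "jaw": 1}, {"dx": 0.7, "dy": -0.18, "dz": 0, "spin": 2, "jaw": 1}, {"dx": 0.7, "dy": -0.18, "dz": -0.5, "spin": 2, "jaw": 1}, {"dx": 0.75, "dy": 0, "dz": -0.6, "spin": 2, "jaw": 1}, {"dx": 0, "dy": 0, "dz": -0.9, "spin": 2, "jaw": 1}, {"dx": 0, "dy": 0, "dz": -0.9, "spin": 0, "jaw": 1}, {"dx": 0, "dy": 0, "dz": -0.5, "spin": 0, "jaw": 1}]}}

```text
clock: 3.35
eef_pos: [537.2, 46.4, 170.3]
orientation: [-3.141, -0.006, -3.141]
ft_force: [-0.3, 0.2, -0.9]
width: 88.1
```

Run:
```python
from m import *
a=capture('top');b=capture('scene');big(a,(130,140,340,300),'t1.png',3.5);big(b,(150,120,370,290),'s1.png',3.5)
s=state();print(s['eef_pos'],s['orientation'],s['joints'].round(3))
```

```text
[535.50060621  46.48551669 169.73290615] [-3.14123531 -0.00967639 -3.1403391 ] [ 0.04   0.066  1.965  0.     1.12  -1.532]
```

View pics/t1.png

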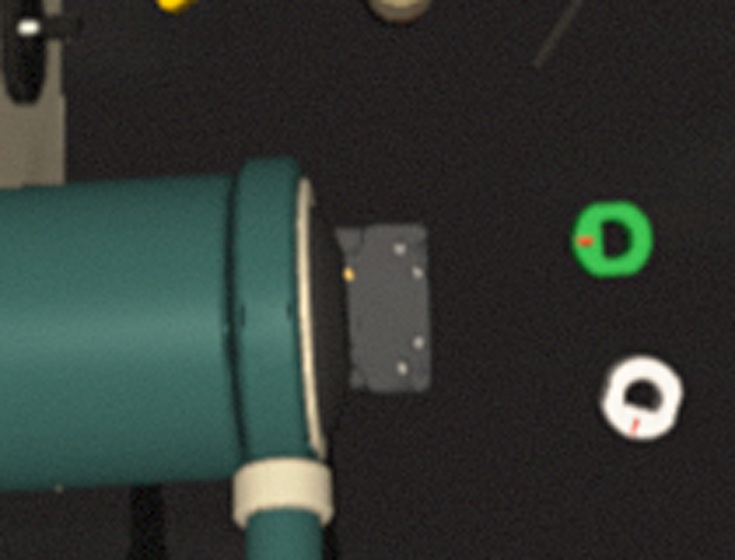

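View pics/s1.png

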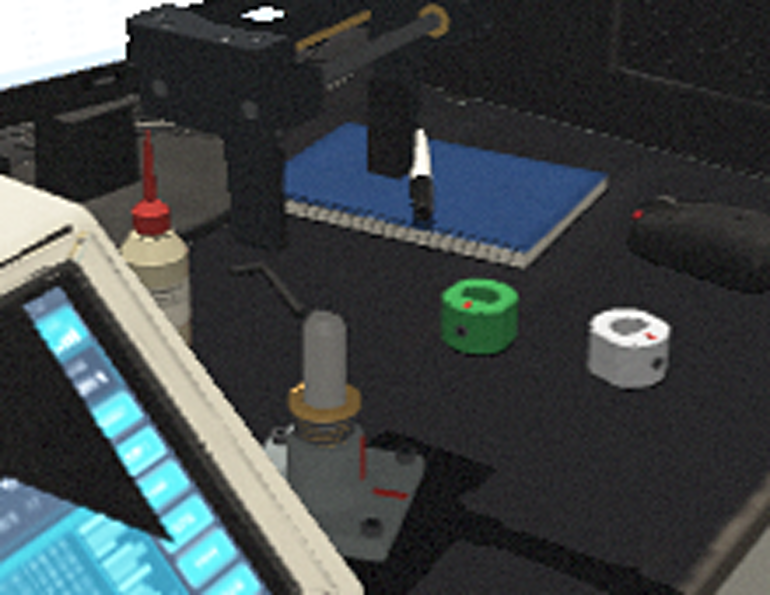

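{"op": "drive_tool", "data": {"steps": [{"dx": 0.1, "dy": -0.03, "dz": -0.6, "spin": 0, "jaw": 1}, {"dx": 0, "dy": 0, "dz": -0.6, "spin": 0, "jaw": 1}, {"dx": 0, "dy": 0, "dz": -0.6, "spin": 0, "jaw": 1}, {"dx": 0, "dy": 0, "dz": -0.5, "spin": 0, "jaw": 1}, {"dx": 0, "dy": 0, "dz": 0, "spin": 0, "jaw": 1}, {"dx": 0, "dy": 0, "dz": 0, "spin": 0, "jaw": 1}]}}

```text
clock: 3.95
eef_pos: [543.5, 45.6, 83.7]
orientation: [3.142, 0.0, -3.14]
ft_force: [0.8, 0.6, 0.1]
width: 88.1
```

{"op": "drive_tool", "data": {"steps": [{"dx": -0.075, "dy": 0, "dz": -0.17, "spin": 0, "jaw": 1}, {"dx": 0, "dy": 0, "dz": 0, "spin": 0, "jaw": 0.4}, {"dx": 0, "dy": 0, "dz": 0, "spin": 0, "jaw": 0.2}, {"dx": 0, "dy": 0, "dz": 0, "spin": 0, "jaw": 0}, {"dx": 0, "dy": 0, "dz": 0, "spin": 0, "jaw": 0}, {"dx": 0, "dy": 0, "dz": 0, "spin": 0, "jaw": 0}, {"dx": 0, "dy": 0, "dz": 0, "spin": 0, "jaw": 0}, {"dx": 0, "dy": 0, "dz": 0, "spin": 0, "jaw": 0}], "newtons": 25}}

```text
clock: 4.62
eef_pos: [540.2, 45.5, 76.0]
orientation: [3.142, 0.0, -3.14]
ft_force: [0.7, -0.3, 0.4]
width: 43.2
```

{"op": "drive_tool", "data": {"steps": [{"dx": 0, "dy": 0, "dz": 0, "spin": 0, "jaw": 0}, {"dx": 0, "dy": 0, "dz": 0, "spin": 0, "jaw": 0}, {"dx": 0, "dy": 0, "dz": 0, "spin": 0, "jaw": 0}, {"dx": 0, "dy": 0, "dz": 0, "spin": 0, "jaw": 0}, {"dx": 0, "dy": 0, "dz": 0, "spin": 0, "jaw": 0}, {"dx": 0, "dy": 0, "dz": 0, "spin": 0, "jaw": 0}, {"dx": 0, "dy": 0, "dz": 0, "spin": 0, "jaw": 0}]}}

```text
clock: 5.2
eef_pos: [539.5, 42.8, 75.8]
orientation: [-3.137, -0.002, -3.139]
ft_force: [-1.9, -11.0, 2.0]
width: 14.5
```

{"op": "drive_tool", "data": {"steps": [{"dx": 0.01, "dy": -0.07, "dz": 0, "spin": -5, "jaw": 0}, {"dx": 0.01, "dy": 0, "dz": 0, "spin": -7, "jaw": 0}, {"dx": 0.01, "dy": 0, "dz": 0, "spin": -7, "jaw": 0}, {"dx": 0.01, "dy": 0, "dz": 0, "spin": -7, "jaw": 0}, {"dx": 0.01, "dy": -0.01, "dz": 0, "spin": -7, "jaw": 0}, {"dx": 0.005, "dy": -0.01, "dz": 0, "spin": -7, "jaw": 0}, {"dx": 0.005, "dy": -0.01, "dz": 0, "spin": -7, "jaw": 0}, {"dx": 0, "dy": -0.01, "dz": 0, "spin": -7, "jaw": 0}, {"dx": 0, "dy": 0, "dz": 0, "spin": -7, "jaw": 0}, {"dx": 0, "dy": 0, "dz": 0, "spin": -6, "jaw": 0}]}}

```text
clock: 6.03
eef_pos: [543.0, 43.0, 75.9]
orientation: [3.139, -0.002, 1.967]
ft_force: [1.9, 6.8, -2.4]
width: 14.3
```

{"op": "drive_tool", "data": {"steps": [{"dx": 0, "dy": 0, "dz": 0, "spin": -5, "jaw": 0}, {"dx": 0, "dy": 0, "dz": 0, "spin": 0, "jaw": 0}, {"dx": 0, "dy": 0, "dz": 0, "spin": 0, "jaw": 0}, {"dx": 0, "dy": 0, "dz": 0, "spin": 0, "jaw": 0}]}}

```text
clock: 6.37
eef_pos: [543.2, 42.9, 75.8]
orientation: [3.139, -0.002, 1.886]
ft_force: [3.3, 6.1, -2.2]
width: 14.5
```

{"op": "drive_tool", "data": {"steps": [{"dx": 0, "dy": 0, "dz": 0, "spin": 0, "jaw": 0.6}, {"dx": 0, "dy": 0, "dz": 0, "spin": 0, "jaw": 0.6}, {"dx": 0, "dy": 0, "dz": 0, "spin": 0, "jaw": 0.6}, {"dx": 0, "dy": 0, "dz": 0, "spin": 0, "jaw": 0.6}, {"dx": 0, "dy": 0, "dz": 0, "spin": 0, "jaw": 0.6}]}}

```text
clock: 6.78
eef_pos: [542.4, 40.9, 75.9]
orientation: [-3.141, 0.0, 1.886]
ft_force: [-0.1, -0.7, -0.1]
width: 45.5
```

Run:
```python
from m import *
b=capture('scene');big(b,(200,180,290,280),'s2.png',6)
s=state();print(s['eef_pos'],s['orientation'],s['width'],s['ft_force'])
```

```text
[542.45093177  40.88675184  75.89448927] [-3.14144508e+00  8.82386554e-05  1.88612466e+00] 49.875899386940866 [-0.7647535   0.21216414  0.36622782]
```

View pics/s2.png

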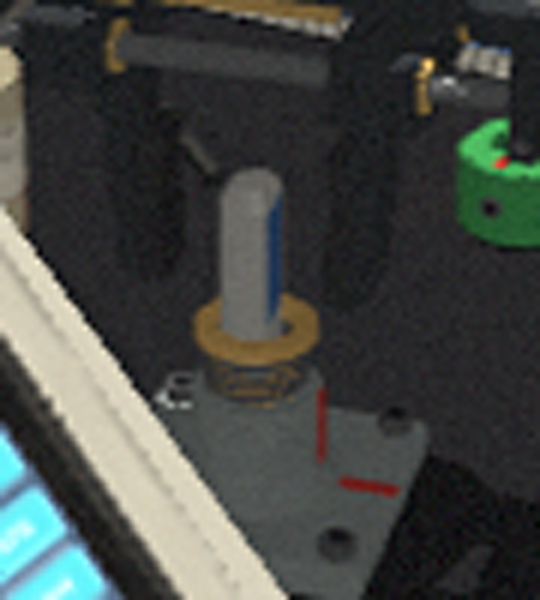

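{"op": "drive_tool", "data": {"steps": [{"dx": -0.025, "dy": 0, "dz": 0, "spin": 7, "jaw": 0.6}, {"dx": 0, "dy": 0, "dz": 0, "spin": 7, "jaw": 0.6}, {"dx": 0, "dy": 0, "dz": 0, "spin": 7, "jaw": 0.6}, {"dx": 0, "dy": 0, "dz": 0, "spin": 7, "jaw": 0.6}, {"dx": 0, "dy": 0, "dz": 0, "spin": 7, "jaw": 0.6}, {"dx": 0, "dy": 0, "dz": 0, "spin": 7, "jaw": 0.6}, {"dx": 0, "dy": 0, "dz": 0, "spin": 7, "jaw": 0.6}, {"dx": 0, "dy": 0, "dz": 0, "spin": 7, "jaw": 0.6}, {"dx": 0, "dy": 0, "dz": 0, "spin": 7, "jaw": 0.6}, {"dx": 0, "dy": 0, "dz": 0, "spin": 7, "jaw": 0.6}]}}

```text
clock: 7.67
eef_pos: [541.5, 40.9, 75.9]
orientation: [-3.141, -0.0, 3.114]
ft_force: [-0.2, -0.2, -0.9]
width: 53.3
```

{"op": "drive_tool", "data": {"steps": [{"dx": 0, "dy": 0, "dz": 0, "spin": 7, "jaw": 0.4}, {"dx": 0, "dy": 0, "dz": 0, "spin": 7, "jaw": 0.3}, {"dx": 0, "dy": 0, "dz": 0, "spin": 6.2, "jaw": 0.3}, {"dx": 0, "dy": 0, "dz": 0, "spin": 0, "jaw": 0.2}, {"dx": 0, "dy": 0, "dz": 0, "spin": 0, "jaw": 0.1}, {"dx": 0, "dy": 0, "dz": 0, "spin": 0, "jaw": 0.1}, {"dx": 0, "dy": 0, "dz": 0, "spin": 0, "jaw": 0.1}, {"dx": 0, "dy": 0, "dz": 0, "spin": 0, "jaw": 0.1}], "newtons": 12}}

```text
clock: 8.33
eef_pos: [541.7, 40.4, 76.0]
orientation: [-3.141, 0.0, -2.824]
ft_force: [1.5, -5.0, 0.6]
width: 19.3
```

{"op": "drive_tool", "data": {"steps": [{"dx": 0, "dy": -0.03, "dz": 0, "spin": 0, "jaw": 0.1}, {"dx": 0, "dy": 0, "dz": 0, "spin": 0, "jaw": 0.1}, {"dx": 0, "dy": 0, "dz": 0, "spin": 0, "jaw": 0.1}, {"dx": 0, "dy": 0, "dz": 0, "spin": 0, "jaw": 0.1}]}}

```text
clock: 8.67
eef_pos: [541.7, 40.3, 76.0]
orientation: [3.141, 0.001, -2.823]
ft_force: [2.4, 0.6, -0.4]
width: 19.8
```

Run:
```python
from bench import *
for i in range(3):
    capture('top'); s=state();print(s['eef_pos'].round(2),s['orientation'].round(3),s['width'].round(2),s['ft_force'].round(2),s['torque'].round(2))
```

```text
Traceback (most recent call last):
AttributeError: 'float' object has no attribute 'round'
```

{"op": "drive_tool", "data": {"steps": [{"dx": 0, "dy": 0, "dz": 0, "spin": 0, "jaw": 0.75}, {"dx": 0, "dy": 0, "dz": 0, "spin": 0, "jaw": 0.75}, {"dx": 0, "dy": 0, "dz": 0, "spin": 0, "jaw": 0.75}, {"dx": 0, "dy": 0, "dz": 0, "spin": 0, "jaw": 0.75}, {"dx": 0, "dy": 0, "dz": 0.7, "spin": -7, "jaw": 0.75}, {"dx": 0, "dy": 0, "dz": 0.8, "spin": -7, "jaw": 0.75}, {"dx": 0, "dy": 0, "dz": 0.8, "spin": -7, "jaw": 0.75}, {"dx": -0.2, "dy": -0.6, "dz": 0.2, "spin": -7, "jaw": 0.75}, {"dx": -0.2, "dy": -0.7, "dz": 0, "spin": -7, "jaw": 0.75}, {"dx": -0.2, "dy": -0.7, "dz": 0, "spin": -7, "jaw": 0.75}]}}

```text
clock: 9.55
eef_pos: [518.2, -40.6, 177.7]
orientation: [3.141, 0.003, 2.724]
ft_force: [0.0, -0.2, 0.7]
width: 66.5
```

{"op": "drive_tool", "data": {"steps": [{"dx": -0.2, "dy": -0.7, "dz": 0, "spin": -7, "jaw": 0.75}, {"dx": -0.2, "dy": -0.7, "dz": 0, "spin": -7, "jaw": 0.75}, {"dx": -0.2, "dy": -0.7, "dz": 0, "spin": -7, "jaw": 0.75}, {"dx": -0.2, "dy": -0.7, "dz": 0, "spin": -7, "jaw": 0.75}, {"dx": -0.175, "dy": -0.43, "dz": 0, "spin": -7, "jaw": 0.75}, {"dx": 0, "dy": 0, "dz": 0, "spin": -7, "jaw": 0.75}, {"dx": 0, "dy": 0, "dz": 0, "spin": -7, "jaw": 0.75}, {"dx": 0, "dy": 0, "dz": 0, "spin": -7, "jaw": 0.75}, {"dx": 0, "dy": 0, "dz": 0, "spin": -7, "jaw": 0.75}, {"dx": 0, "dy": 0, "dz": 0, "spin": -7, "jaw": 0.75}]}}

```text
clock: 10.38
eef_pos: [478.2, -169.4, 175.9]
orientation: [-3.141, -0.0, 1.499]
ft_force: [-0.2, -0.2, 0.1]
width: 66.2
```

{"op": "drive_tool", "data": {"steps": [{"dx": 0, "dy": 0, "dz": 0, "spin": -7, "jaw": 0.75}, {"dx": 0, "dy": 0, "dz": 0, "spin": -4, "jaw": 0.75}, {"dx": 0, "dy": 0, "dz": 0, "spin": 0, "jaw": 0.75}, {"dx": 0, "dy": 0, "dz": 0, "spin": 0, "jaw": 0.75}]}}

```text
clock: 10.72
eef_pos: [478.3, -169.3, 175.9]
orientation: [-3.141, 0.0, 1.316]
ft_force: [0.5, 0.1, -0.4]
width: 66.0
```

Run:
```python
from m import *
a=capture('top');b=capture('scene');big(a,(170,160,350,290),'t3.png',4);big(b,(190,100,370,270),'s3.png',3.5)
s=state();print(s['eef_pos'],s['orientation'],s['width'],s['clock'],s['joints'].round(2))
```

```text
[ 478.40567033 -169.27643099  175.86069736] [-3.14140347e+00 -3.27391549e-06  1.31570950e+00] 66.15516403460774 10.8167 [-0.39 -0.    2.03 -0.    1.12 -0.13]
```

View pics/t3.png

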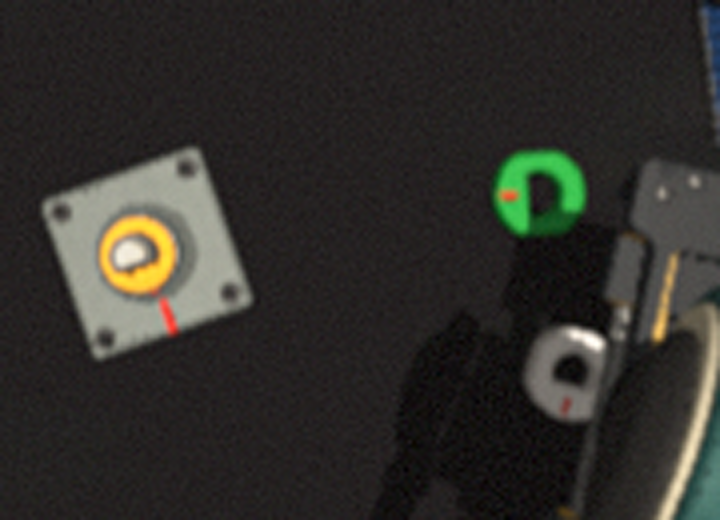

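View pics/s3.png

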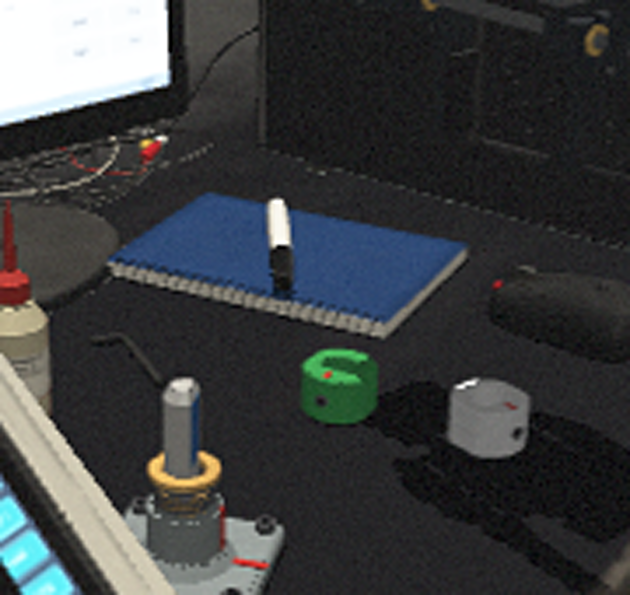

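{"op": "drive_tool", "data": {"steps": [{"dx": 0, "dy": 0, "dz": -0.8, "spin": 0, "jaw": 0.75}, {"dx": 0, "dy": 0, "dz": -0.8, "spin": 0, "jaw": 0.75}, {"dx": 0, "dy": 0, "dz": -0.8, "spin": 0, "jaw": 0.75}, {"dx": 0, "dy": 0, "dz": -0.8, "spin": 0, "jaw": 0.75}, {"dx": 0, "dy": 0, "dz": -0.5, "spin": 0, "jaw": 0.75}, {"dx": 0, "dy": 0, "dz": -0.35, "spin": 0, "jaw": 0.75}, {"dx": 0, "dy": 0, "dz": -0.2, "spin": 0, "jaw": 0.75}, {"dx": 0, "dy": 0, "dz": 0, "spin": 0, "jaw": 0.65}, {"dx": 0, "dy": 0, "dz": 0, "spin": 0, "jaw": 0.6}, {"dx": 0, "dy": 0, "dz": 0, "spin": 0, "jaw": 0.55}], "newtons": 8}}

```text
clock: 11.65
eef_pos: [479.7, -169.7, 7.1]
orientation: [3.139, 0.0, 1.314]
ft_force: [0.2, -0.5, 0.2]
width: 49.2
```

{"op": "drive_tool", "data": {"steps": [{"dx": 0, "dy": 0, "dz": 0, "spin": 0, "jaw": 0.5}, {"dx": 0, "dy": 0, "dz": 0, "spin": 0, "jaw": 0.45}, {"dx": 0, "dy": 0, "dz": 0, "spin": 0, "jaw": 0.4}, {"dx": 0, "dy": 0, "dz": 0, "spin": 0, "jaw": 0.4}, {"dx": 0, "dy": 0, "dz": 0, "spin": 0, "jaw": 0.4}]}}

```text
clock: 12.07
eef_pos: [479.6, -169.7, 7.2]
orientation: [3.139, 0.0, 1.314]
ft_force: [-1.2, -0.1, 6.5]
width: 43.5
```

{"op": "drive_tool", "data": {"steps": [{"dx": 0, "dy": 0, "dz": 0, "spin": 0, "jaw": 0.7}, {"dx": 0, "dy": 0, "dz": 0, "spin": 0, "jaw": 0.7}, {"dx": 0, "dy": 0, "dz": 0, "spin": 0, "jaw": 0.7}, {"dx": 0, "dy": 0, "dz": 0, "spin": 7, "jaw": 0.7}, {"dx": 0, "dy": 0, "dz": 0, "spin": 7, "jaw": 0.7}, {"dx": 0, "dy": 0, "dz": 0, "spin": 7, "jaw": 0.7}, {"dx": 0, "dy": 0, "dz": 0, "spin": 7, "jaw": 0.7}, {"dx": 0, "dy": 0, "dz": 0, "spin": 7, "jaw": 0.7}, {"dx": 0, "dy": 0, "dz": 0, "spin": 7, "jaw": 0.7}, {"dx": 0, "dy": 0, "dz": 0, "spin": 7, "jaw": 0.7}]}}

```text
clock: 12.9
eef_pos: [478.1, -169.1, 5.6]
orientation: [-3.141, -0.001, 2.175]
ft_force: [0.6, -0.8, 0.3]
width: 61.7
```

{"op": "drive_tool", "data": {"steps": [{"dx": 0, "dy": 0, "dz": 0, "spin": 7, "jaw": 0.7}, {"dx": 0, "dy": 0, "dz": 0, "spin": 7, "jaw": 0.7}, {"dx": 0, "dy": 0, "dz": 0, "spin": 7, "jaw": 0.7}, {"dx": 0, "dy": 0, "dz": 0, "spin": 7, "jaw": 0.7}, {"dx": 0, "dy": 0, "dz": 0, "spin": 7, "jaw": 0.7}, {"dx": 0, "dy": 0, "dz": 0, "spin": 6, "jaw": 0.7}, {"dx": 0, "dy": 0, "dz": 0, "spin": 0, "jaw": 0.7}, {"dx": 0, "dy": 0, "dz": 0, "spin": 0, "jaw": 0.7}]}}

```text
clock: 13.57
eef_pos: [478.2, -169.1, 5.6]
orientation: [3.141, -0.001, 2.882]
ft_force: [0.8, 0.1, 0.3]
width: 61.4
```

Run:
```python
from m import *
b=capture('scene');big(b,(190,100,370,270),'s4.png',3.5)
s=state();print(s['eef_pos'],s['orientation'],s['width'],s['clock'],s['ft_force'])
```

```text
[ 478.28918678 -169.20013515    5.68178763] [ 3.14151215e+00 -4.50206214e-04  2.88178901e+00] 61.87701607704539 13.6167 [ 0.07499947  0.37208625 -0.08056067]
```

View pics/s4.png

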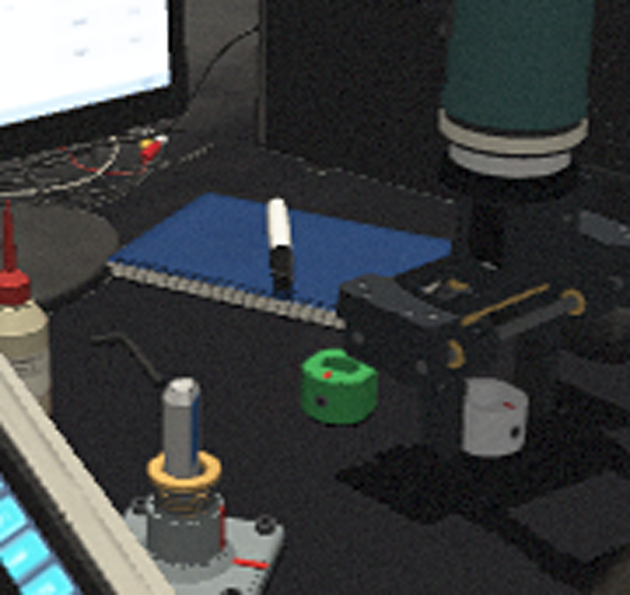

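{"op": "drive_tool", "data": {"steps": [{"dx": 0.035, "dy": -0.012, "dz": -0.05, "spin": 0, "jaw": 0.7}, {"dx": 0, "dy": 0, "dz": 0, "spin": 0, "jaw": 0.55}, {"dx": 0, "dy": 0, "dz": 0, "spin": 0, "jaw": 0.5}, {"dx": 0, "dy": 0, "dz": 0, "spin": 0, "jaw": 0.45}, {"dx": 0, "dy": 0, "dz": 0, "spin": 0, "jaw": 0.4}, {"dx": 0, "dy": 0, "dz": 0, "spin": 0, "jaw": 0.3}, {"dx": 0, "dy": 0, "dz": 0, "spin": 0, "jaw": 0.3}, {"dx": 0, "dy": 0, "dz": 0, "spin": 0, "jaw": 0.3}], "newtons": 35}}

```text
clock: 14.28
eef_pos: [479.9, -169.7, 3.9]
orientation: [-3.142, -0.0, 2.885]
ft_force: [0.1, -0.9, -1.8]
width: 39.5
```

{"op": "drive_tool", "data": {"steps": [{"dx": 0, "dy": 0, "dz": 0.6, "spin": 0, "jaw": 0.3}, {"dx": 0, "dy": 0, "dz": 0.8, "spin": 0, "jaw": 0.3}, {"dx": 0, "dy": 0, "dz": 0.8, "spin": 0, "jaw": 0.3}, {"dx": 0, "dy": 0, "dz": 0.8, "spin": 0, "jaw": 0.3}, {"dx": 0, "dy": 0, "dz": 0.4, "spin": 0, "jaw": 0.3}, {"dx": 0, "dy": 0, "dz": 0, "spin": 0, "jaw": 0.3}]}}

```text
clock: 14.78
eef_pos: [483.1, -171.0, 144.8]
orientation: [-3.14, 0.009, 2.885]
ft_force: [0.8, -0.3, -1.0]
width: 40.0
```

{"op": "drive_tool", "data": {"steps": [{"dx": 0.17, "dy": 0.5, "dz": 0, "spin": 4, "jaw": 0.3}, {"dx": 0.17, "dy": 0.6, "dz": 0, "spin": 5, "jaw": 0.3}, {"dx": 0.2, "dy": 0.7, "dz": 0, "spin": 5, "jaw": 0.3}, {"dx": 0.2, "dy": 0.7, "dz": 0, "spin": 5, "jaw": 0.3}, {"dx": 0.2, "dy": 0.7, "dz": 0, "spin": 5, "jaw": 0.3}, {"dx": 0.2, "dy": 0.7, "dz": 0, "spin": 5, "jaw": 0.3}, {"dx": 0.2, "dy": 0.7, "dz": 0, "spin": 4.2, "jaw": 0.3}, {"dx": 0.2, "dy": 0.65, "dz": 0, "spin": 0, "jaw": 0.3}, {"dx": 0, "dy": 0, "dz": 0, "spin": 0, "jaw": 0.3}, {"dx": 0, "dy": 0, "dz": 0, "spin": 0, "jaw": 0.3}]}}

```text
clock: 15.62
eef_pos: [540.5, 41.3, 137.9]
orientation: [3.141, -0.003, -2.816]
ft_force: [-0.9, -0.1, -2.0]
width: 40.2
```

Run:
```python
from m import *
b=capture('scene');big(b,(190,130,310,290),'s5.png',3.7)
s=state();print(s['eef_pos'],s['orientation'],s['width'],s['clock'],s['ft_force'])
```

```text
[540.28010552  40.37252918 138.0721338 ] [ 3.1411661  -0.00314278 -2.8176447 ] 39.69581928943272 15.6667 [ 0.05500156 -0.53128935 -0.77528742]
```

View pics/s5.png

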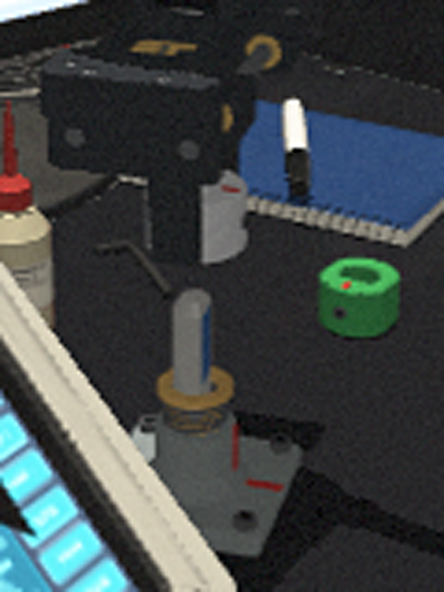

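{"op": "drive_tool", "data": {"steps": [{"dx": 0, "dy": 0, "dz": 0, "spin": 0, "jaw": 0.3}, {"dx": 0, "dy": 0, "dz": 0, "spin": 0, "jaw": 0.3}, {"dx": 0, "dy": 0, "dz": 0, "spin": 0, "jaw": 0.3}]}}

```text
clock: 15.92
eef_pos: [541.1, 39.2, 139.6]
orientation: [3.142, -0.001, -2.821]
ft_force: [-0.2, -0.4, -0.3]
width: 39.9
```

{"op": "drive_tool", "data": {"steps": [{"dx": 0.01, "dy": 0.02, "dz": -0.3, "spin": 0, "jaw": 0.3}, {"dx": 0, "dy": 0, "dz": -0.3, "spin": 0, "jaw": 0.3}, {"dx": 0, "dy": 0, "dz": 0, "spin": 0, "jaw": 0.3}, {"dx": 0, "dy": 0, "dz": 0, "spin": 0, "jaw": 0.3}, {"dx": 0, "dy": 0, "dz": 0, "spin": 0, "jaw": 0.3}, {"dx": 0, "dy": 0, "dz": 0, "spin": 0, "jaw": 0.3}]}}

```text
clock: 16.42
eef_pos: [542.1, 41.0, 116.0]
orientation: [-3.142, 0.0, -2.819]
ft_force: [-0.4, 0.6, -0.7]
width: 39.6
```

{"op": "drive_tool", "data": {"steps": [{"dx": -0.015, "dy": -0.015, "dz": -0.1, "spin": 0, "jaw": 0.3}, {"dx": 0, "dy": 0, "dz": 0, "spin": 0, "jaw": 0.3}, {"dx": 0, "dy": 0, "dz": 0, "spin": 0, "jaw": 0.3}]}}

```text
clock: 16.67
eef_pos: [541.2, 40.4, 111.8]
orientation: [3.142, -0.0, -2.819]
ft_force: [-0.4, 0.5, -0.7]
width: 39.7
```

{"op": "drive_tool", "data": {"steps": [{"dx": 0, "dy": 0, "dz": -0.1, "spin": 0, "jaw": 0.3}, {"dx": 0, "dy": 0, "dz": -0.1, "spin": 0, "jaw": 0.3}, {"dx": 0, "dy": 0, "dz": 0, "spin": 0, "jaw": 0.3}]}}

```text
clock: 16.92
eef_pos: [540.6, 40.4, 102.9]
orientation: [3.141, -0.001, -2.819]
ft_force: [0.9, 0.1, -0.9]
width: 39.9
```

{"op": "drive_tool", "data": {"steps": [{"dx": 0, "dy": 0, "dz": -0.1, "spin": 0, "jaw": 0.3}, {"dx": 0, "dy": 0, "dz": -0.1, "spin": 0, "jaw": 0.3}, {"dx": 0, "dy": 0, "dz": -0.1, "spin": 0, "jaw": 0.3}]}}

```text
clock: 17.17
eef_pos: [541.3, 40.4, 91.5]
orientation: [3.142, -0.0, -2.819]
ft_force: [0.0, -0.6, -1.0]
width: 39.7
```

Run:
```python
from m import *
b=capture('scene');big(b,(190,130,310,290),'s6.png',3.7)
s=state();print(s['eef_pos'],s['orientation'],s['width'],s['clock'],s['ft_force'])
```

```text
[540.64396111  40.42470808  90.55844597] [ 3.14117372e+00 -1.37622055e-03 -2.81899579e+00] 39.03873910017923 17.2167 [ 1.53920494  0.19968968 -1.66904684]
```

View pics/s6.png

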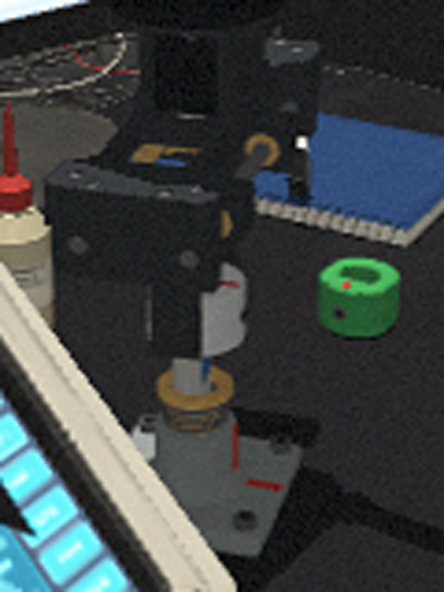

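{"op": "drive_tool", "data": {"steps": [{"dx": 0, "dy": 0, "dz": -0.1, "spin": 0, "jaw": 0.3}, {"dx": 0, "dy": 0, "dz": -0.1, "spin": 0, "jaw": 0.3}, {"dx": 0, "dy": 0, "dz": -0.1, "spin": 0, "jaw": 0.3}, {"dx": 0, "dy": 0, "dz": -0.1, "spin": 0, "jaw": 0.3}, {"dx": 0, "dy": 0, "dz": -0.1, "spin": 0, "jaw": 0.3}, {"dx": 0, "dy": 0, "dz": 0, "spin": 0, "jaw": 0.3}], "newtons": 50}}

```text
clock: 17.72
eef_pos: [540.7, 40.4, 70.8]
orientation: [3.141, -0.001, -2.819]
ft_force: [-0.2, -0.1, -1.0]
width: 39.4
```

{"op": "drive_tool", "data": {"steps": [{"dx": 0, "dy": 0, "dz": -0.1, "spin": 0, "jaw": 0.3}, {"dx": 0, "dy": 0, "dz": -0.1, "spin": 0, "jaw": 0.3}, {"dx": 0, "dy": 0, "dz": -0.07, "spin": 0, "jaw": 0.3}, {"dx": 0, "dy": 0, "dz": 0, "spin": 0, "jaw": 0.3}, {"dx": 0, "dy": 0, "dz": 0, "spin": 0, "jaw": 0.3}]}}

```text
clock: 18.13
eef_pos: [541.8, 40.5, 61.7]
orientation: [-3.141, 0.001, -2.819]
ft_force: [-1.4, -0.7, 4.5]
width: 39.5
```

{"op": "drive_tool", "data": {"steps": [{"dx": 0, "dy": 0, "dz": -0.1, "spin": 0, "jaw": 0.3}, {"dx": 0, "dy": 0, "dz": -0.05, "spin": 0, "jaw": 0.3}, {"dx": 0, "dy": 0, "dz": 0, "spin": 0, "jaw": 0.3}, {"dx": 0, "dy": 0, "dz": 0, "spin": 0, "jaw": 0.3}, {"dx": 0, "dy": 0, "dz": 0, "spin": 0, "jaw": 0.3}, {"dx": 0, "dy": 0, "dz": 0, "spin": 0, "jaw": 0.3}]}}

```text
clock: 18.63
eef_pos: [542.2, 40.5, 57.7]
orientation: [-3.141, 0.001, -2.819]
ft_force: [-5.5, -0.2, 16.2]
width: 39.6
```

Run:
```python
from m import *
b=capture('scene');big(b,(200,180,290,280),'s7.png',6)
s=state();print(s['eef_pos'],s['orientation'],s['width'],s['clock'],s['ft_force'])
```

```text
[542.16938802  40.52536085  57.70400347] [-3.14120493e+00  1.40431967e-03 -2.81892447e+00] 39.26168625783224 18.6833 [-5.06684477  0.17050737 15.90959444]
```

View pics/s7.png

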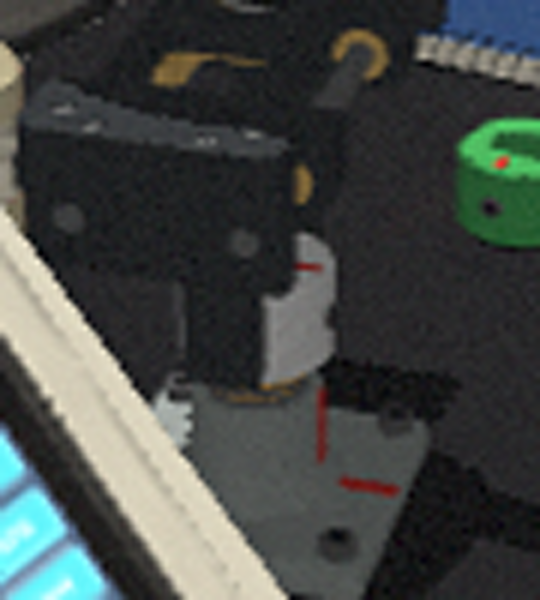

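{"op": "drive_tool", "data": {"steps": [{"dx": 0, "dy": 0, "dz": 0, "spin": 0, "jaw": 0.3}, {"dx": 0, "dy": 0, "dz": 0, "spin": 0, "jaw": 0.3}, {"dx": 0, "dy": 0, "dz": 0, "spin": 0, "jaw": 0.3}, {"dx": 0, "dy": 0, "dz": 0, "spin": 0, "jaw": 0.3}, {"dx": 0, "dy": 0, "dz": 0, "spin": 0, "jaw": 0.3}, {"dx": 0, "dy": 0, "dz": 0, "spin": 0, "jaw": 0.3}]}}

```text
clock: 19.18
eef_pos: [542.2, 40.5, 57.7]
orientation: [-3.141, 0.001, -2.819]
ft_force: [-5.4, -0.3, 15.7]
width: 39.7
```

Run:
```python
from bench import *
s=state();print(s['eef_pos'],s['width'],s['ft_force'],abs(s['qd']).max())
print(hand_in())
```

```text
[542.18324969  40.49705136  57.69344993] 39.732652078346604 [-5.44981026 -0.33461266 15.67187947] 0.001543068654013245
the job is handed in; nothing more can be done
None
```

I turned the D-shaft about 72° so its flat faces the red mark. Then I gripped the aluminium collar by its spanner flats, slid it over the shaft and pressed it down. I handed in at about 19 s, still gripping it at 50 N; hand-in gives no verdict, so the result is unconfirmed.

**Last checks:**
- **Seating:** The tool height puts the collar's underside at about 54 mm. The upward force is about 16 N, more than the 8.4 N spring, so the washer is fully down.
- **Alignment:** In the last picture the collar's red stroke lines up with the red mark. The jaws are within about 0.5° of the stand's direction.
- **Grip and stillness:** The fingers are 39.7 mm apart on the 40 mm flats, and the arm is still.
- **Bystanders:** I kept clear of the bottle, hex key, bit box and green look-alike, but did not re-measure them at the end.

**Disagreements:**
- **Stand position:** The cameras put the stand's axis at (540.4, 42.7) mm, but pinching the shaft gave (541.5, 40.3) mm. I trusted the pinch, and the collar went on without jamming.
- **Side force:** About 5 N remains sideways along x while the collar is held down. It is probably the collar touching the side of the shaft. The tool's final position is 0.7 mm from the pinched axis.

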